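# Centre the wobbly dressing bottle on the portion scale

## Robot

A 6-joint arm with a two-finger parallel gripper is mounted at the origin on the work surface. World frame = base frame: x ahead of the robot, y to its left, z up, the work surface at z = 0. Lengths are in m, angles in rad, forces in N, time in s.
With the tool pointing down it reaches from about 0.35 to 0.95 m from the base axis. Payload 17.4 kg.
Tool frame: the origin (TCP) lies midway between the tips of the shut fingers; the grasp point (between the pads) lies behind it (arm.hold_point_z is the z of the grasp point in the tool frame, in m); z points along the fingers, y is the line along which they close (so a half turn about z gives the same grasp; the last joint's range is limited). The gripper opens to 93 mm and grips with 3 to 60 N. Pads are 15 mm wide; open, the fingers measure 128 mm over their backs; the gripper's body (75 mm by 188 mm) begins 65 mm behind the grasp point.
Start: joints at [1.065, 0.116, 1.442, -0, 1.584, -0.038], TCP at [0.304, 0.602, 0.219] pointing down, gripper open.
Joint ranges: [-2.83, 2.83], [-0.83, 2.19], [0.07, 2.5], [-1.14, 4.28], [0.01, 3], [-2.97, 2.97]. Speed limits (rad/s): [1.89, 1.89, 2.22, 3.14, 3.14, 3.14].

## Interface

Orientations are given as a unit quaternion [x, y, z, w].
In Python, from rig import arm, grab_frame, camera_params gives the robot as it stands.
- The arm moves only by the tool jog_arm, never from a script. Its argument "targets" is one flat list of numbers, 4 for each row, row after row: the shift along the tool's x, y, z in mm, then the turn about the tool's z in rad. A call has 1 to 8 rows; each row shifts and turns the commanded pose from where the row before left it, along the tool's axes as they then stand; what a row does not reach is not made up. A row lasts 1/10 s, in which the tool goes at most 50 mm and 8.59 degrees, less where a joint would pass 70% of its speed; a pose out of reach is approached as far as the arm can. A call with a gripper value outside its range is refused whole. "claw" is the opening, from 0 (shut) to 1 (fully open), set as the call begins (left out, the last holds). The fingers move at their own pace and stop on an object; "grip_force" is the grip in N (left out, the last holds). Time passes only in rows, so rows that do not move let the fingers close. It gives the time, the measured TCP pose, the force, the opening and the grip force at its end, in the units of the state.
- arm.sense(): the state, without advancing time (a new reading comes with each control period).
- grab_frame(name): name is "scene" or "top" or "wrist"; returns the picture (420x560x3 uint8, blue, green, red); there is no depth.
- camera_params(name): a dict with "fx", "fy", "cx", "cy" (pixels), "k1" (the pictures are not rectified: a ray, as slopes to the right and down, at radius r is drawn at 1 + k1 r^2 times it, then the intrinsics apply), "R" (3x3) and "t" (3): a world point X has camera coordinates R X + t; the wrist camera has in their place "T_tool_cam" (4x4, takes a point from camera to tool coordinates, whose origin is the TCP and whose axes are the flange's). Camera axes: x right, y down, z forward; pixel columns grow to the right and rows downward; lengths in m; the calibration is good to about 2 mm. A picture is of the moment at which its call begins: read the wrist's pose just before it. camera_params takes no time and is no camera call.
- arm.job_done(): hands the job in; it is judged then, once.
The state is a dict: "time_s": time; "qpos": joint angles; "qd": joint speeds; "tau": joint torques, N m; "tool_pos": TCP position; "tcp_rot": TCP orientation; "ft_force": force on the tool from outside, world axes, zero at the start; "moment": the same for the moment, N m; "width": finger opening in m; "finger_force": force on a finger pad.
Only numpy, scipy, OpenCV 4.12 (cv2) and the standard library are available. Lean on these libraries where they do the work, as an engineer would, in place of code of your own. Each camera call takes 0.05 s, during which the arm holds its last target. There are 200 camera calls.

## Task

One small dressing bottle stands off-centre on the round pan of the portion scale, on a narrow foot that tips easily. With light taps of the fingertips low on its side, nudge it to the middle of the pan, upright, without tipping it over, pushing it off, gripping it or lifting it; then, once it stands still in the middle, press the scale's round key down to log the weight and let it go. Leave the other bottles, the meal box and the steel bowl alone.

Things in the scene. Friction and masses are not known exactly. Their poses are not given: they have to be found in the camera images.
- bottle: The bottle standing on the scale's pan: amber-brown plastic, white cap, pear-shaped, round, 70 mm tall, about 0.09 kg. Origin at the centre of its underside, z up. Flat foot 24 mm across; widest (46 mm) 16 mm above the foot, tapering to 34 mm across at 37 mm and 23 mm at 50 mm up; cap 24 mm across. Pushed slowly at its widest height it slides and stops with the push; pushed higher, it rocks or tips.
- pan_top (a point): The centre of the upper face of the scale's round steel pan, z up. The pan is flat, has no lip, is 84 mm across and 6 mm thick, does not move, and its upper face lies 30 mm above the scale's deck (80 mm above the bench).
- scale: The portion scale, fixed to the bench: a black plastic block 250 mm long (x from -175 to +75 mm), 180 mm wide and 50 mm high. Origin on the bench under the pan's centre; x runs along the scale, away from the end with the key and the display; z up.
- key_top (a point): The centre of the top of the scale's round grey key (32 mm across, top 22 mm above the deck and 72 mm above the bench, in a steel collar 48 mm across), 135 mm from the pan's centre along the scale's -x and 45 mm to -y; it is pressed straight down and moves down with the key.
- key (a joint): The key's travel: 0 released, 0.006 m fully down; it springs back. Fully down takes 4 N.
- bottle_b: An identical dressing bottle on the bench beside the scale, to be left alone. Origin at the centre of its underside.
- bottle_c: Another identical dressing bottle on the bench beside the scale, to be left alone. Origin at the centre of its underside.
- meal_box: A black meal tray with a clear lid, 176 x 134 mm and 52 mm high, on the bench beside the scale, to be left alone. Origin at the centre of its underside.
- tub: A steel bowl, 100 mm across and 50 mm high, on the bench beyond the scale, to be left alone. Origin at the centre of its underside.
Mind the look-alikes: they are no part of the job. What is shaped like the bottle but green is not meant.

How it is judged:
By the outcome, as a careful person would: the job done as asked, in the order asked, and still so for the second after the job is handed in, with the robot touching nothing.
It also fails if it takes over 42 s, if anything falls off the work surface, if the arm or the gripper's body presses on something with over 40 N, if the wrist force passes 120 N, or if a joint passes its speed limit or range.

## Working session

There is one attempt and no reset: what is moved stays moved. The work goes in short steps, Python scripts to look and compute and a tool call to move; the robot and the scene stay as the last step left them, time stands still between calls to the robot, and variables do not carry over. Pictures are saved under pics/ and viewed, at most 10 in all, crops included, and the job is handed in when it is done.

Besides the shell and the picture viewer there is one more tool, called after ">>>" by a JSON object that holds its "method" and its "body". jog_arm: Moves the arm, as the interface text tells. Its arguments: {"type":"object","properties":{"targets":{"type":"array","items":{"type":"number"}},"claw":{"type":"number"},"grip_force":{"type":"number"}},"required":["targets"]}

```bash
mkdir -p pics
python3 - <<'E'
from rig import arm, grab_frame, camera_params
import cv2
s=arm.sense();print(s, arm.hold_point_z)
for n in("scene","top"):
    cv2.imwrite(f"pics/{n}0.png",grab_frame(n));print(n,camera_params(n))
print(camera_params("wrist"))
E
```

```text
{'time_s': 0.0, 'qpos': array([ 1.06524794e+00,  1.16480821e-01,  1.44226189e+00,  2.66113848e-06,
        1.58398022e+00, -3.77971417e-02]), 'qd': array([ 0.00059748,  0.00095254,  0.00125799,  0.00019151, -0.00080344,
        0.00165482]), 'tau': array([-1.66157031e-03, -7.21271753e+01, -6.22611165e+01,  7.78850424e-02,
        2.36711826e-02, -1.30511266e-04]), 'tool_pos': array([0.30425351, 0.60231799, 0.21791075]), 'tcp_rot': array([ 2.31749310e-01,  9.72775379e-01, -5.44057664e-04, -1.52933744e-04]), 'ft_force': array([-0.01893111,  0.78005859, -0.24777115]), 'moment': array([ 0.01403609, -0.03627462,  0.00315386]), 'finger_force': 0.0, 'width': 0.09310805672714752} -0.0188
scene {'fx': 412.13964553217994, 'fy': 412.13964553217994, 'cx': 279.84827665615813, 'cy': 210.04732311998222, 'k1': -0.0918213128180571, 'R': array([[-0.83390965,  0.55189457, -0.00265825],
       [ 0.45346914,  0.68242807, -0.57328672],
       [-0.31457977, -0.47927477, -0.81935051]]), 't': array([ 0.52594506, -0.26675224,  1.16597059])}
top {'fx': 429.12162254102, 'fy': 429.12162254102, 'cx': 269.536551227856, 'cy': 204.23092271018155, 'k1': -0.12754551095496422, 'R': array([[-0.01587851, -0.99942595, -0.02992723],
       [-0.98849775,  0.020193  , -0.1498814 ],
       [ 0.15039968,  0.02720311, -0.98825094]]), 't': array([0.05042793, 0.61825023, 0.80904675])}
{'fx': 320.2699433561999, 'fy': 320.2699433561999, 'cx': 280.95705631317617, 'cy': 211.02349456598097, 'k1': -0.05354939685351901, 'T_tool_cam': array([[-9.65200930e-04, -9.59077822e-01, -2.83140955e-01,
         7.83228442e-02],
       [ 9.99999514e-01, -9.81997247e-04, -8.26043713e-05,
        -1.16546344e-03],
       [-1.98819617e-04, -2.83140897e-01,  9.59078304e-01,
        -1.66374161e-01],
       [ 0.00000000e+00,  0.00000000e+00,  0.00000000e+00,
         1.00000000e+00]])}
```

View pics/scene0.png

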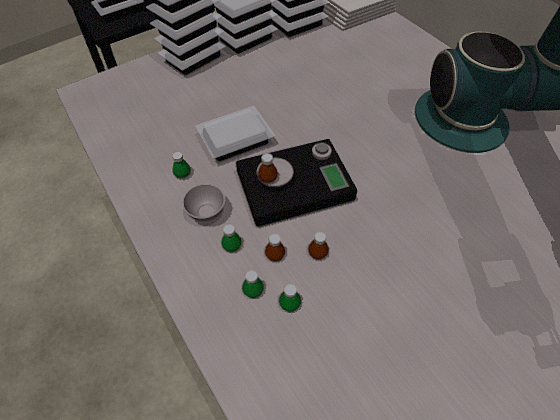

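View pics/top0.png

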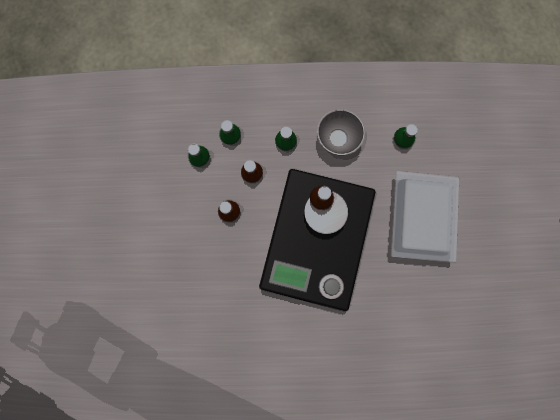

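The bottle on the pan is the amber one at top (321,196) / scene (268,170). The ambers at top (252,172) and (229,211) are on the bench, and the green ones are look-alikes. Next I'll measure, then confirm in one crop.

```bash
cat > h.py <<'E'
import numpy as np, cv2
from scipy.optimize import minimize, least_squares
from rig import arm, grab_frame, camera_params
from scipy.spatial.transform import Rotation as Ro
def ext(n,s=None):
    c=camera_params(n)
    if n=="wrist":
        s=s or arm.sense(); T=np.eye(4);T[:3,:3]=Ro.from_quat(s["tcp_rot"]).as_matrix();T[:3,3]=s["tool_pos"]
        M=np.linalg.inv(T@c["T_tool_cam"]); return c,M[:3,:3],M[:3,3]
    return c,c["R"],c["t"]
def proj(E,P):
    c,R,t=E; q=np.atleast_2d(P)@R.T+t; u=q[:,:2]/q[:,2:]; r=(u**2).sum(1,keepdims=True)
    u=u*(1+c["k1"]*r); return u*c["fx"]+[c["cx"],c["cy"]]
def unproj(E,uv,z):
    c,R,t=E; d=cv2.undistortPoints(np.array([[uv]],float),np.array([[c["fx"],0,c["cx"]],[0,c["fy"],c["cy"]],[0,0,1]]),np.array([c["k1"],0,0,0,0]))[0,0]
    o=-R.T@t; v=R.T@np.r_[d,1]; return o+v*(z-o[2])/v[2]
a=np.linspace(0,2*np.pi,48,endpoint=False)
def circ(x,y,z,r): return np.c_[x+r*np.cos(a),y+r*np.sin(a),np.full(48,z)]
PROF=[(0,.012),(.008,.020),(.016,.023),(.026,.021),(.037,.017),(.05,.0115)]
def mask_model(E,shape,x,y,prof=PROF,z0=.08):
    P=np.vstack([circ(x,y,z0+h,r) for h,r in prof]); k=8
    m=np.zeros((shape[0]*1,shape[1]*1),np.uint8)
    hull=cv2.convexHull(proj(E,P).astype(np.float32))
    cv2.fillPoly(m,[np.round(hull*16).astype(np.int32)],255,shift=4,lineType=cv2.LINE_AA); return m/255.
def brown(im):
    b,g,r=[im[...,i].astype(int) for i in range(3)]; return ((r-b>18)&(r-g>12)).astype(float)
def fit_bottle(E,im,x0,win=.06):
    m=brown(im); p=proj(E,[x0[0],x0[1],.1])[0]
    w=np.zeros(m.shape); cv2.circle(w,tuple(int(v) for v in p),int(win*E[0]["fx"]/(E[1]@[x0[0],x0[1],.1]+E[2])[2]),1,-1); m*=w
    # cap hides upper part in view from above
    def cost(q):
        k=mask_model(E,m.shape,q[0],q[1]); c=mask_model(E,m.shape,q[0],q[1],[(.052,.012),(.07,.012)])
        return np.abs(np.clip(k-c,0,1)-m).sum()
    r=minimize(cost,x0,method="Nelder-Mead",options=dict(initial_simplex=np.array(x0)+[[0,0],[.012,0],[0,.012]]))
    return r.x,r.fun,m.sum()
E
python3 - <<'E'
from h import *
im=cv2.imread("pics/top0.png");sc=cv2.imread("pics/scene0.png")
Et=ext("top");Es=ext("scene")
print("pan",unproj(Et,(326,212),.08),unproj(Es,(274,172),.08))
print("key",unproj(Et,(331,287),.072),unproj(Es,(322,149),.072))
b=unproj(Et,(321,196),.1)[:2]
print(fit_bottle(Et,im,b),fit_bottle(Es,sc,b))
c=cv2.resize(im[160:320,250:390],None,fx=4,fy=4,interpolation=cv2.INTER_CUBIC)
c=cv2.convertScaleAbs(c,alpha=1.3,beta=20)
c=c[:600]
cv2.imwrite("pics/crop.png",c)
E
```

```text
pan [ 0.59688421 -0.06934229  0.08      ] [ 0.60084043 -0.06903303  0.08      ]
key [ 0.45488055 -0.07505559  0.072     ] [ 0.46053088 -0.07156967  0.072     ]
(array([ 0.62530602, -0.06109296]), np.float64(73.44705882352942), np.float64(289.0)) (array([ 0.62156664, -0.0653321 ]), np.float64(55.66274509803922), np.float64(305.0))
```

View pics/crop.png

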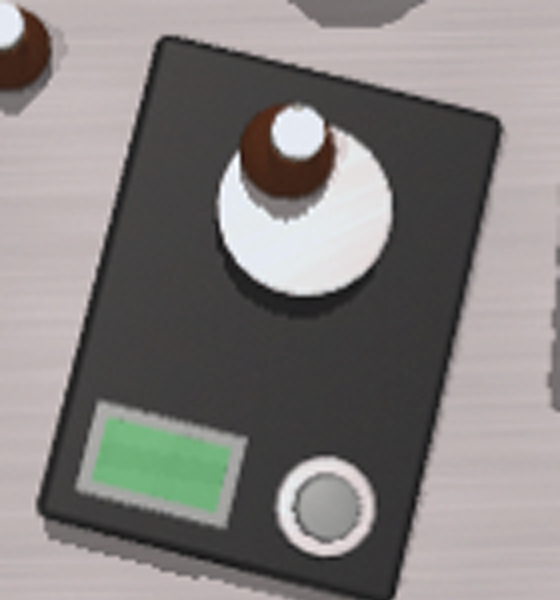

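The crop shows one amber bottle with a white cap, standing on the pan near its far edge. Full-frame pixels: pan centre (326,212.5), key (332,287). Pan to key measures about 141 mm against 142.3 expected. I'll approach from the far side with shut fingers and tool x along the push direction.

>>> {"method": "jog_arm", "body": {"targets": [0,0,0,-0.14,0,0,0,-0.14,0,0,0,-0.14,0,0,0,-0.14,0,0,0,-0.14], "claw": 0}}

```text
time_s: 0.6
tool_pos: [0.3043, 0.6024, 0.2182]
tcp_rot: [-0.119, 0.993, -0.0, -0.0]
ft_force: [-0.6, 0.0, -1.2]
width: 0.0576
finger_force: 0.0
```

>>> {"method": "jog_arm", "body": {"targets": [-5,-18,0,0,-11,-36,0,0,-11,-36,0,0,-11,-36,0,0,-11,-36,0,0,-11,-36,0,0,-11,-36,0,0,-11,-36,0,0]}}

```text
time_s: 1.4
tool_pos: [0.4468, 0.3564, 0.2185]
tcp_rot: [-0.114, 0.993, -0.0, -0.0]
ft_force: [-0.0, 1.2, 0.5]
width: 0.0003
finger_force: 0.0
```

>>> {"method": "jog_arm", "body": {"targets": [-11,-36,0,0,-11,-36,0,0,-11,-36,0,0,-11,-36,0,0,-11,-36,0,0,-11,-36,0,0,-11,-36,0,0,-11,-36,0,0]}}

```text
time_s: 2.2
tool_pos: [0.5984, 0.0963, 0.2185]
tcp_rot: [-0.114, 0.993, -0.0, -0.0]
ft_force: [-0.5, -0.3, 0.1]
width: 0.0002
finger_force: 0.0
```

>>> {"method": "jog_arm", "body": {"targets": [-11,-36,0,0,-11,-36,0,0,-11,-36,0,0,-11,-36,0,0,-5,-18,0,0,0,0,0,0,0,0,0,0]}}

```text
time_s: 2.9
tool_pos: [0.6827, -0.0477, 0.2184]
tcp_rot: [-0.115, 0.993, 0.0, -0.0]
ft_force: [-0.7, -0.3, 0.8]
width: 0.0006
finger_force: 0.0
```

Run:
```python
from h import *
s=arm.sense();print(s["tool_pos"],s["tcp_rot"],s["width"],np.abs(s["qd"]).max())
im=grab_frame("wrist");E=ext("wrist",s);cv2.imwrite("pics/w1.png",im)
print(fit_bottle(E,im,[.6235,-.063]))
for z in[(.598,-.069,.08),(.457,-.0735,.072),(.6235,-.063,.08)]:print(proj(E,z))
```

```text
[ 0.682697   -0.04772272  0.21838149] [-1.14972697e-01  9.93368578e-01  2.08176767e-04 -3.20868908e-04] 0.0006317131602696818 0.02174872831233825
(array([ 0.62214945, -0.06373419]), np.float64(263.9450980392157), np.float64(1275.0))
[[280.70740248 107.769173  ]]
[[313.51292674 -60.46547255]]
[[280.75797507 137.03819846]]
```

View pics/w1.png

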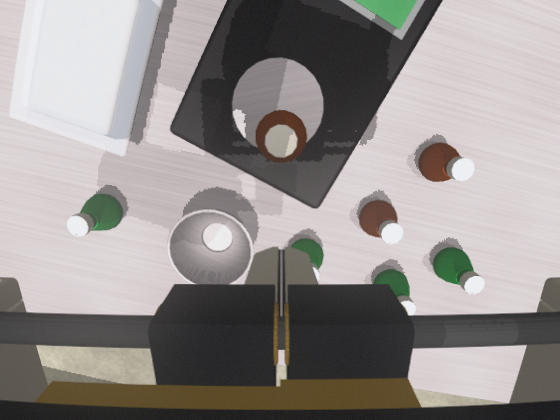

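```bash
cat >> h.py <<'E'
def fit_pan(E,im,c0,b,rad=.042,z=.08,R=.009):
    g=cv2.GaussianBlur(cv2.cvtColor(im,cv2.COLOR_BGR2GRAY),(0,0),.7).astype(np.float32)
    def val(x,y,r):
        p=proj(E,circ(x,y,z,r)).astype(np.float32); return cv2.remap(g,p[:,:1],p[:,1:],cv2.INTER_LINEAR)[:,0]
    pts=circ(*c0,z,rad)[:,:2]; keep=np.linalg.norm(pts-b,axis=1)>.032 if b is not None else np.ones(48,bool)
    f=lambda q:-np.clip(val(*q,rad-.002)-val(*q,rad+.002),-10,40)[keep].mean()
    best=min(((f((c0[0]+i,c0[1]+j)),c0[0]+i,c0[1]+j) for i in np.arange(-R,R,.001) for j in np.arange(-R,R,.001)))
    r=minimize(f,best[1:],method="Nelder-Mead",options=dict(initial_simplex=np.array(best[1:])+[[0,0],[.001,0],[0,.001]]))
    return r.x,r.fun
def draw(E,im,pan,b):
    for C in(circ(*pan,.08,.042),circ(*b,.096,.023),circ(*b,.15,.012)):
        cv2.polylines(im,[np.round(proj(E,C)*16).astype(np.int32)],True,(255,255,0),1,cv2.LINE_AA,4)
E
python3 - <<'E'
from h import *
out=[]
for n,f in(("top","top0"),("scene","scene0"),("wrist","w1")):
    im=cv2.imread(f"pics/{f}.png");E=ext(n)
    b,c,m=fit_bottle(E,im,[.6235,-.063]);p,q=fit_pan(E,im,(.597,-.069),b)
    print(n,"bottle",b.round(4),c/m,"pan",p.round(4),q,"d",((p-b)*1e3).round(1))
    draw(E,im,p,b);u=proj(E,[*p,.09])[0].astype(int);w=60 if n=="wrist" else 30
    out.append(cv2.resize(im[max(u[1]-w,0):u[1]+w,u[0]-w:u[0]+w],(260,260),interpolation=cv2.INTER_CUBIC))
cv2.imwrite("pics/ov.png",np.hstack(out))
E
```

```text
top bottle [ 0.6253 -0.0611] 0.254142072053735 pan [ 0.596 -0.07 ] -40.0 d [-29.3  -8.9]
scene bottle [ 0.6212 -0.0662] 0.1790549662487946 pan [ 0.5989 -0.0727] -34.64874267578125 d [-22.3  -6.5]
wrist bottle [ 0.6226 -0.0629] 0.20585005767012685 pan [ 0.596 -0.072] -40.0 d [-26.6  -9.1]
```

View pics/ov.png

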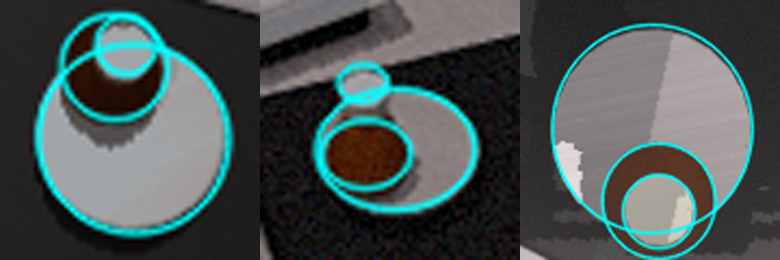

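Run:
```python
s=open("h.py").read()
s=s.replace("-10,40)","-10,150)").replace("return ((r-b>18)&(r-g>12)).astype(float)","return ((r-b>9)&(r>1.5*b)&(r>1.3*g)).astype(float)").replace("def brown(im):\n","def brown(im):\n    im=cv2.GaussianBlur(im,(0,0),.8)\n")
open("h.py","w").write(s)
from h import *
for n,f in(("top","top0"),("scene","scene0"),("wrist","w1")):
    im=cv2.imread(f"pics/{f}.png");E=ext(n)
    b,c,m=fit_bottle(E,im,[.6235,-.063]);p,q=fit_pan(E,im,(.597,-.069),b)
    k,kq=fit_pan(E,im,(.457,-.0735),None,.024,.07) if n!="wrist" else(p,0)
    print(n,"bottle",b.round(4),c/m,"pan",p.round(4),q,"d",((p-b)*1e3).round(1),"key",k.round(4),kq)
```

```text
top bottle [ 0.6253 -0.0612] 0.24367914438502675 pan [ 0.5983 -0.0687] -102.09486389160156 d [-27.1  -7.5] key [ 0.4564 -0.0752] -84.3139877319336
scene bottle [ 0.6228 -0.0646] 0.19584699453551913 pan [ 0.598  -0.0711] -55.23828125 d [-24.8  -6.6] key [ 0.4615 -0.0726] -56.45438766479492
wrist bottle [ 0.6222 -0.063 ] 0.24688939482183508 pan [ 0.5979 -0.0718] -111.23423767089844 d [-24.2  -8.7] key [ 0.5979 -0.0718] 0
```

>>> {"method": "jog_arm", "body": {"targets": [0,0,0,-0.06,0,2.5,25,0,0,0,35,0,0,0,35,0,0,0,25,0,0,0,9,0,10,0,0,0,10,0,0,0]}}

```text
time_s: 3.75
tool_pos: [0.663, -0.0509, 0.0912]
tcp_rot: [-0.146, 0.989, -0.0, 0.001]
ft_force: [0.4, 0.1, 0.6]
width: 0.0002
finger_force: 0.0
```

Run:
```python
from h import *
for _ in range(4): grab_frame("top")
s=arm.sense();print(s["tool_pos"],s["ft_force"],np.abs(s["qd"]).max())
im=grab_frame("wrist");t=grab_frame("scene");cv2.imwrite("pics/w2.png",np.vstack([im[:300],cv2.resize(t[130:230,220:360],(560,400))[:300]]))
R=Ro.from_quat(s["tcp_rot"]).as_matrix()
print(R.T@(np.r_[.623,-.063,s["tool_pos"][2]]-s["tool_pos"])*1e3,R.T@(np.r_[.598,-.0705,s["tool_pos"][2]]-s["tool_pos"])*1e3)
E=ext("wrist",s);b=fit_bottle(E,im,[.623,-.063]);print(b,fit_pan(E,im,(.598,-.0705),b[0]))
```

```text
[ 0.6635788  -0.05133252  0.0913811 ] [ 0.09338945 -0.12099428  0.04447992] 0.014985736851171877
[42.21975171  0.50370248 -0.0906784 ] [68.32045574  0.51537704 -0.14647023]
(array([ 0.62339847, -0.06312995]), np.float64(304.5333333333333), np.float64(3585.0)) (array([ 0.59730318, -0.07240682]), np.float64(-117.04012298583984))
```

View pics/w2.png

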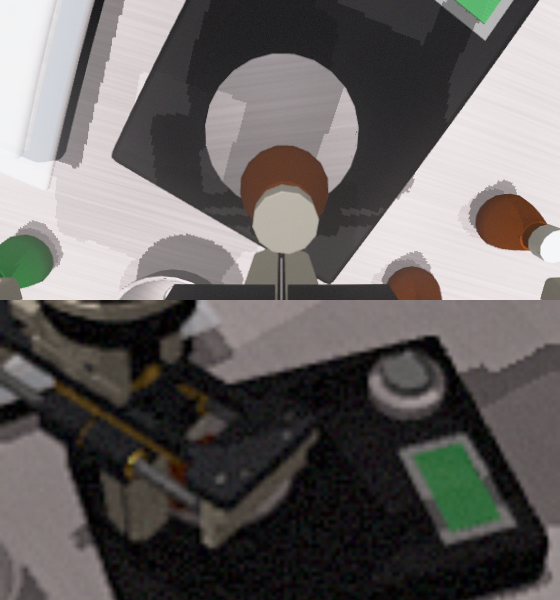

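>>> {"method": "jog_arm", "body": {"targets": [0,0,2,-0.045,3,0,0,0,3,0,0,0,1.5,0,0,0,1,0,0,0,1,0,0,0,1,0,0,0,1,0,0,0]}}

```text
time_s: 4.85
tool_pos: [0.6525, -0.055, 0.0877]
tcp_rot: [-0.168, 0.986, -0.0, 0.0]
ft_force: [0.6, 0.4, 0.5]
width: 0.0004
finger_force: 0.3
```

>>> {"method": "jog_arm", "body": {"targets": [1,0,0,0,1,0,0,0,1,0,0,0,1,0,0,0,1,0,0,0,1,0,0,0,1,0,0,0,1,0,0,0]}}

```text
time_s: 5.65
tool_pos: [0.6448, -0.0577, 0.0876]
tcp_rot: [-0.168, 0.986, -0.0, 0.0]
ft_force: [0.2, 0.5, 1.1]
width: 0.0005
finger_force: 0.4
```

```bash
cat > m.py <<'E'
from h import *
import sys
for _ in range(4): grab_frame("top")
s=arm.sense();im=grab_frame("wrist");E=ext("wrist",s);cv2.imwrite(f"pics/{sys.argv[1]}.png",im)
g=eval(sys.argv[2]);b,c,m=fit_bottle(E,im,g);p,q=fit_pan(E,im,(.5975,-.072),b,R=.005)
R=Ro.from_quat(s["tcp_rot"]).as_matrix();f=lambda w:(R.T@np.r_[w,0]*1e3).round(1)[:2]
print(s["time_s"],s["tool_pos"].round(4),s["ft_force"].round(2),"bottle",b.round(4),c/m,"pan",p.round(4),q,"\ntool: to bottle",f(b-s["tool_pos"][:2]),"bottle->pan",f(p-b))
E
python3 m.py w3 "[.62,-.064]"
```

```text
5.85 [ 0.6449 -0.0576  0.0876] [-0.15  0.01 -0.43] bottle [ 0.6153 -0.0661] 0.09993510520167861 pan [ 0.5987 -0.072 ] -103.07218170166016 
tool: to bottle [30.7  1.8] bottle->pan [17.6 -0.1]
```

>>> {"method": "jog_arm", "body": {"targets": [1,0,0,0,1,0,0,0,1,0,0,0,1,0,0,0,1,0,0,0,1,0,0,0,1,0,0,0,0,0,0,0]}}

```text
time_s: 6.7
tool_pos: [0.6382, -0.06, 0.0877]
tcp_rot: [-0.168, 0.986, -0.0, -0.0]
ft_force: [0.2, -0.4, -0.9]
width: 0.0006
finger_force: 0.1
```

>>> {"method": "jog_arm", "body": {"targets": [1,0,0,0,1,0,0,0,1,0,0,0,1,0,0,0,1,0,0,0,1,0,0,0,0.5,0,0,0,0,0,0,0]}}

```text
time_s: 7.5
tool_pos: [0.6321, -0.0621, 0.0877]
tcp_rot: [-0.168, 0.986, -0.0, -0.0]
ft_force: [0.6, -0.3, -0.2]
width: 0.0007
finger_force: 0.2
```

```bash
python3 m.py w4 "[.602,-.071]"
```

```text
7.7 [ 0.6322 -0.0621  0.0876] [-0.05 -0.04  0.2 ] bottle [ 0.6026 -0.0709] 0.1062401779454075 pan [ 0.5973 -0.0729] -80.0590591430664 
tool: to bottle [30.9  1.5] bottle->pan [ 5.7 -0.2]
```

>>> {"method": "jog_arm", "body": {"targets": [1,0,0,0,1,0,0,0,1,0,0,0,1,0,0,0,0.5,0,0,0,0,0,0,0,0,0,0,0]}}

```text
time_s: 8.45
tool_pos: [0.6279, -0.0636, 0.0876]
tcp_rot: [-0.168, 0.986, -0.0, -0.0]
ft_force: [-0.4, -0.6, -0.2]
width: 0.0009
finger_force: 0.1
```

>>> {"method": "jog_arm", "body": {"targets": [-2,0,0,0,-8,0,0,0,-25,0,0,0,-30,0,0,0,0,0,-30,0,0,0,-40,0,0,0,-40,0,0,0,-15,0]}}

```text
time_s: 9.25
tool_pos: [0.6907, -0.0419, 0.2173]
tcp_rot: [-0.168, 0.986, -0.001, 0.002]
ft_force: [0.6, 0.6, 0.8]
width: 0.0005
finger_force: 0.0
```

```bash
python3 m.py w5 "[.598,-.072]"
python3 - <<'E'
from h import *
out=[]
for n in("top","scene","wrist"):
    im=grab_frame(n) if n!="wrist" else cv2.imread("pics/w5.png");E=ext(n)
    b,c,m=fit_bottle(E,im,[.598,-.0715]);p,q=fit_pan(E,im,(.598,-.071),b,R=.006)
    print(n,b.round(4),c/m,p.round(4),q,"d",((p-b)*1e3).round(1))
    draw(E,im,p,b);u=proj(E,[*p,.09])[0].astype(int);w=60 if n=="wrist" else 30
    out.append(cv2.resize(im[max(u[1]-w,0):u[1]+w,u[0]-w:u[0]+w],(260,260),interpolation=cv2.INTER_CUBIC))
cv2.imwrite("pics/ov2.png",np.hstack(out))
E
```

```text
9.45 [ 0.6892 -0.042   0.2112] [ 0.58 -0.14 -1.35] bottle [ 0.5971 -0.073 ] 0.25480291564139473 pan [ 0.5975 -0.0723] -102.7871322631836 
tool: to bottle [97.2  1.2] bottle->pan [-0.5  0.5]
top [ 0.6183 -0.07  ] inf [ 0.5931 -0.0753] -1.1302354335784912 d [-25.2  -5.3]
scene [ 0.5958 -0.0749] 0.16055513114336645 [ 0.5992 -0.0697] -36.97829055786133 d [3.5 5.2]
wrist [ 0.5967 -0.0729] 0.2656855007196249 [ 0.5969 -0.0724] -102.17704010009766 d [0.2 0.5]<stdin>:6: RuntimeWarning: divide by zero encountered in scalar divide
```

View pics/ov2.png

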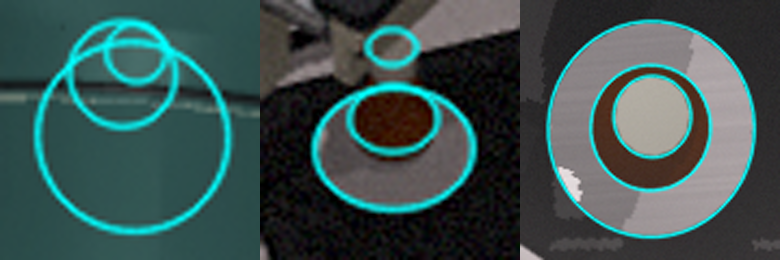

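Wrist overlay: the bottle stands concentric with the pan to within about 1 mm, upright. Next, over to the key.

>>> {"method": "jog_arm", "body": {"targets": [15,3,0,0,30,6,0,0,35,7,0,0,35,7,0,0,35,7,0,0,35,7,0,0,30,6,0,0,15,3.5,0,0]}}

```text
time_s: 10.4
tool_pos: [0.4548, -0.0744, 0.2118]
tcp_rot: [-0.168, 0.986, 0.0, -0.0]
ft_force: [0.1, -0.7, 0.0]
width: 0.0006
finger_force: 0.0
```

Run:
```python
from h import *
for _ in range(5): t=grab_frame("scene")
s=arm.sense();im=grab_frame("wrist");E=ext("wrist",s);print(s["time_s"],s["tool_pos"],s["ft_force"])
k,q=fit_pan(E,im,(.457,-.074),None,.024,.07);print(k,q)
R=Ro.from_quat(s["tcp_rot"]).as_matrix();print(R.T@np.r_[k-s["tool_pos"][:2],0]*1e3)
C=proj(E,circ(*k,.07,.024));cv2.polylines(im,[C.astype(int)],True,(255,255,0),1)
Es=ext("scene");print("scene",fit_bottle(Es,t,[.598,-.0715]))
draw(Es,t,(.598,-.0715),(.5975,-.0725))
cv2.imwrite("pics/k1.png",np.vstack([im[:300],cv2.resize(t[130:230,220:360],(560,400))[:300]]))
```

```text
10.65 [ 0.45732712 -0.07421945  0.21219143] [-0.10358669 -0.53300901 -0.15260108]
[ 0.45352537 -0.08012141] -114.05281829833984
[ 5.54017941e+00 -4.31194168e+00  8.29789082e-04]
scene (array([ 0.5956607 , -0.07480416]), np.float64(55.062745098039215), np.float64(304.0))
```

View pics/k1.png

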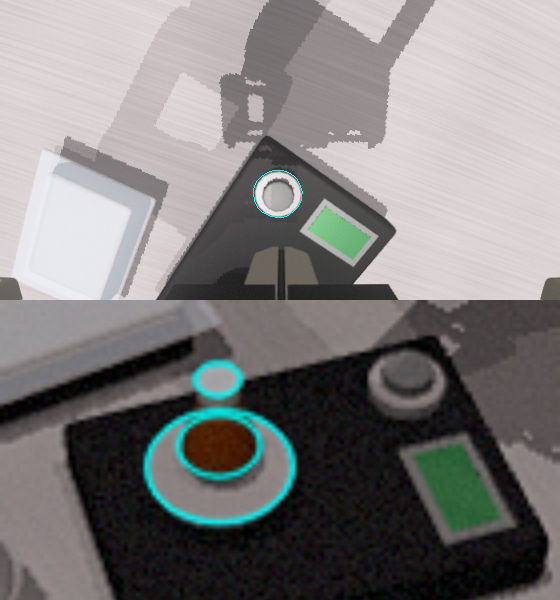

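>>> {"method": "jog_arm", "body": {"targets": [4,-4,0,0,0,0,15,0,0,0,30,0,0,0,35,0,0,0,25,0,0,0,5,0,0,0,0,0]}}

```text
time_s: 11.4
tool_pos: [0.4541, -0.0793, 0.1018]
tcp_rot: [-0.168, 0.986, 0.0, -0.001]
ft_force: [-0.3, -0.2, 0.2]
width: 0.0002
finger_force: 0.0
```

Run:
```python
from h import *
for _ in range(3): t=grab_frame("scene")
s=arm.sense();im=grab_frame("wrist");E=ext("wrist",s);print(s["time_s"],s["tool_pos"],s["ft_force"])
R=Ro.from_quat(s["tcp_rot"]).as_matrix()
for z in(.062,.07):
    k,q=fit_pan(E,im,(.4545,-.078),None,.024,z);print(z,k,q,R.T@np.r_[k-s["tool_pos"][:2],0]*1e3)
C=proj(E,circ(*k,.07,.024));cv2.polylines(im,[C.astype(int)],True,(255,255,0),1)
cv2.imwrite("pics/k2.png",np.vstack([im[:300],cv2.resize(t[130:230,220:360],(560,400))[:300]]))
```

```text
11.55 [ 0.45504808 -0.07953405  0.10401087] [0.82187413 0.33184299 0.33401872]
0.062 [ 0.45477849 -0.0799    ] -72.26839447021484 [ 3.75476866e-01 -2.56153022e-01 -3.07528211e-04]
0.07 [ 0.45250834 -0.08076686] -60.67643356323242 [ 2.80457561 -0.3231522  -0.00389932]
```

View pics/k2.png

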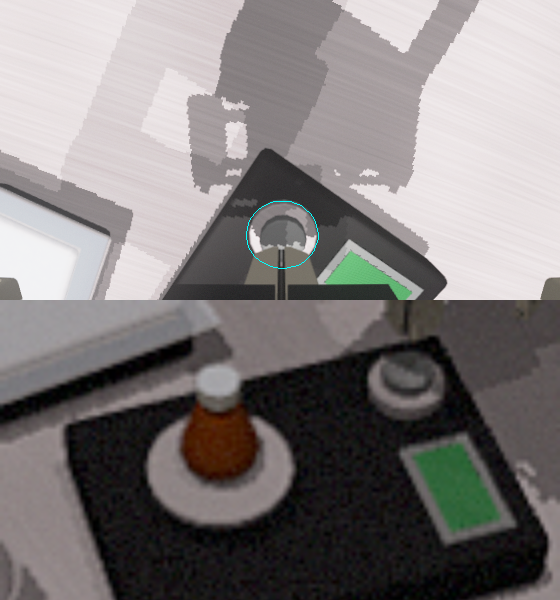

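The tip is within about 2 mm of the key's axis, and the bottle is upright in the middle of the pan. Pressing now.

>>> {"method": "jog_arm", "body": {"targets": [1,0,10,0,0,0,12,0,0,0,5,0,0,0,2,0,0,0,2,0,0,0,1,0,0,0,1,0,0,0,1,0]}}

```text
time_s: 12.4
tool_pos: [0.4536, -0.0797, 0.0689]
tcp_rot: [-0.168, 0.986, -0.0, 0.0]
ft_force: [-2.2, 0.2, 2.6]
width: 0.0004
finger_force: 1.3
```

>>> {"method": "jog_arm", "body": {"targets": [0,0,1,0,0,0,1,0,0,0,1,0,0,0,0,0]}}

```text
time_s: 12.8
tool_pos: [0.4536, -0.0797, 0.0662]
tcp_rot: [-0.168, 0.986, -0.0, 0.0]
ft_force: [-3.8, 0.3, 8.0]
width: 0.0003
finger_force: 4.1
```

>>> {"method": "jog_arm", "body": {"targets": [0,0,0.7,0,0,0,0.5,0,0,0,0,0,0,0,0,0]}}

```text
time_s: 13.2
tool_pos: [0.4537, -0.0798, 0.0659]
tcp_rot: [-0.168, 0.986, -0.0, 0.0]
ft_force: [-10.0, 2.1, 20.1]
width: 0.0003
finger_force: 10.2
```

The force jumps to 20 N at z = 0.066, so the key is at the end of its 6 mm travel. Letting go now.

>>> {"method": "jog_arm", "body": {"targets": [0,0,-1,0,0,0,-2,0,0,0,-4,0,0,0,-15,0,0,0,-30,0,0,0,-40,0,0,0,-20,0,0,0,0,0]}}

```text
time_s: 14.0
tool_pos: [0.4545, -0.08, 0.1804]
tcp_rot: [-0.168, 0.986, -0.001, 0.002]
ft_force: [-0.1, -0.0, 0.5]
width: 0.0006
finger_force: 0.0
```

Run:
```python
from h import *
for _ in range(10): t=grab_frame("scene")
s=arm.sense();print(s["time_s"],s["tool_pos"],s["ft_force"])
o=cv2.resize(t[130:230,220:360],(560,400));cv2.imwrite("pics/end.png",o)
```

```text
14.5 [ 0.45331589 -0.07969855  0.17603248] [ 0.25650253  0.08895941 -0.30902622]
```

View pics/end.png

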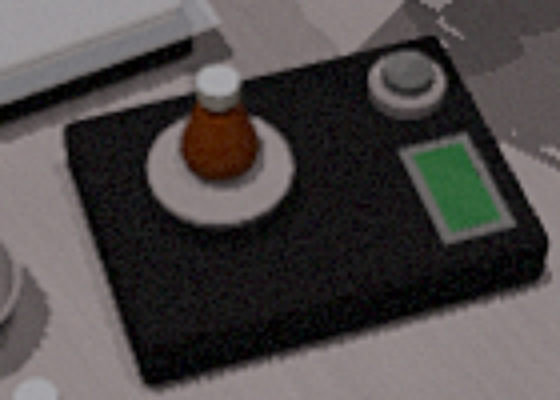

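The bottle stands upright at the pan's centre (crop pixel 220,150). The key is back up at (408,72), and the tool is clear. Handing in.

```bash
python3 -c "
from rig import arm
print(arm.job_done())"
```

```text
the job is handed in; nothing more can be done
None
```

The bottle was nudged to within about 1 mm of the pan's centre (wrist camera) and stands upright; the key was then pressed its full 6 mm and released, and the job was handed in at about 14.5 s, verdict not shown.

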